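Pack the melting kit into its fitted tray

ROBOT

A 6-joint arm with a two-finger parallel gripper is mounted at the origin on a cart in front of the work surface, level with it; the furniture and walls round the work are solid. World frame = base frame: x ahead of the robot, y to its left, z up, the work surface at z = 0. Lengths are in m, angles in rad, forces in N, time in s.
With the tool pointing down it reaches from about 0.325 to 0.775 m from the base axis. Payload 5.5 kg.
Tool frame: the origin (TCP) lies midway between the tips of the shut fingers; the grasp point (between the pads) lies 19 mm behind it (ctrl.grasp_offset is the distance from the TCP to the grasp point, in m); z points along the fingers, y is the line along which they close (so a half turn about z gives the same grasp; the last joint's range is limited). The gripper opens to 88 mm and grips with 3 to 60 N. Pads are 20 mm wide; open, the fingers measure 115 mm over their backs; the gripper's body (75 mm by 178 mm) begins 61 mm behind the grasp point.
Start: joints at [-0.057, 0.091, 1.231, -0, 1.82, -0.057], TCP at [0.6, -0, 0.223] pointing down, gripper open.
Joint ranges: [-2.87, 2.87], [-0.86, 2.18], [0.17, 2.46], [-1.51, 4.65], [0.06, 2.69], [-2.65, 2.65]. Speed limits (rad/s): [2.57, 2.57, 3.01, 3.14, 3.14, 3.14].

INTERFACE

Orientations are given as a 3x3 rotation matrix whose columns are the frame's x, y, z axes.
In Python, from rig import ctrl gives the robot as it stands. The module is installed in compiled form; this text tells all that it offers.
- The arm moves only by the tool jog_arm, never from a script. Its argument "rows" is a list of rows, each a list of 7 numbers: the turn, a rotation vector about the tool's x, y, z in rad, then the shift along the tool's x, y, z in mm, then the opening in per cent of the stroke, from 0 (shut) to 100 (fully open). In form: [[rx, ry, rz, tx, ty, tz, claw], ...]. A call has 1 to 20 rows; each row is the pose to reach, as a shift and turn from the pose commanded when the call began, along the tool's axes at that moment; what a row does not reach only later rows make up. A row lasts 1/12 s, in which the tool goes at most 41.7 mm and 7.16 degrees, less where a joint would pass 70% of its speed; a pose out of reach is approached as far as the arm can. A call with a gripper value outside its range is refused whole. The fingers move at their own pace and stop on an object; "force" is the grip in N (left out, the last holds). Time passes only in rows, so rows that repeat a pose let the fingers close. It gives the time, the measured TCP pose, the force, the opening and the grip force at its end, in the units of the state.
- ctrl.read_state(): the state, without advancing time (a new reading comes with each control period).
- ctrl.capture(name): name is "scene" or "side" or "wrist"; returns the picture (420x560x3 uint8, red, green, blue); there is no depth.
- ctrl.calibration(name): a dict with "intrinsics" (3x3 intrinsics, pixels), "R" (3x3) and "t" (3): a world point X has camera coordinates R X + t; the wrist camera has in their place "tool_from_camera" (4x4, takes a point from camera to tool coordinates, whose origin is the TCP and whose axes are the flange's). Camera axes: x right, y down, z forward; pixel columns grow to the right and rows downward; lengths in m; the calibration is good to about 2 mm. A picture is of the moment at which its call begins: read the wrist's pose just before it. calibration takes no time and is no camera call.
- ctrl.finish_job(): hands the job in; it is judged then, once.
Trained networks look in the newest picture that a camera, given by its name, has taken for a name from the list of things; names that differ only in an ending like _2 or _b are one class to them, and where a whole thing is asked for, a point or a joint stands for the part that bears it (a point fixed in the world has none). Each returns a list of dicts, best first, with "score" (0 to 1); they miss things now and then, are a little off and sometimes report something else, mostly with a low value. They report only what shows in the picture. A call takes as long as a camera call. They do not tell look-alikes from the thing itself.
- ctrl.search_frame(camera, thing): "location" ([x, y, z] in m, in world coordinates, good to about 4 mm: the middle of the surface that is visible of it).
- ctrl.silhouettes(camera, thing): "mask" (420x560 bool, what is visible of it).
The state is a dict: "time": time; "joints": joint angles; "joint_velocities": joint speeds; "joint_efforts": joint torques, N m; "eef_pos": TCP position; "ee_rot": TCP orientation; "force": force on the tool from outside, world axes, zero at the start; "torque": the same for the moment, N m; "opening": finger opening in m; "grip_force": force on a finger pad.
Only numpy, scipy, OpenCV 4.12 (cv2) and the standard library are available. Lean on these libraries where they do the work, as an engineer would, in place of code of your own. Each camera call takes 0.05 s, during which the arm holds its last target. There are 200 camera calls.

TASK

Make the tray ready for pouring a copper ingot: put the clay crucible, the iron ingot mould that lies in front of the keyboard (groove up) and the copper bar each into its own fitted seat in the blue tray, then, last of all because it is tall and easily knocked over, stand the brown flux dropper in its cup. Keep the crucible and the dropper upright, and leave the brass tube and the lacquer bottle, which do not belong to the kit, where they are.

Things in the scene. Friction and masses are not known exactly. Their poses are not given: they have to be found in the camera images.
- crucible_mid (a point): Crucible: an empty round pale clay melting dish, browned by fire, 36 mm high, 68 mm across the rim, 54 mm across the foot, wall about 6 mm. Point: on its axis, half-way up (18 mm above its foot); z up. Hold it by the upper part: its seat has a 9 mm high ring, so the fingertips should stay 12 mm or more above the foot. 0.12 kg.
- ingot_mould_mid (a point): Ingot mould: a dark grey iron block with one lengthwise groove in its top, 36 x 100 x 22 mm, 0.45 kg, lying loose in front of the keyboard (a spare one at the back left, by the glass jar with the green lid, is out of reach and not meant). Point: its centre, 11 mm above its underside; y along the 100 mm length, x across the 36 mm width, z up. Hold it across the width at mid-length.
- copper_rod_mid (a point): Copper bar: a straight square bar of orange-red copper, 160 x 9 x 9 mm, 0.11 kg. Point: its centre, 4.5 mm above its underside; x along its length, z up. Hold it at mid-length.
- flux_dropper_mid (a point): Flux dropper: a round brown bottle with a label, a black collar and a black rubber bulb, 102 mm high, body 33 mm across up to 65 mm height, then 24 mm and at the top 12 mm; 0.07 kg, tips over easily. Point: on its axis, half-way up (51 mm above its foot), where it can be held; z up.
- brass_tube_mid (a point): Brass tube, a look-alike of the copper bar that does not belong to the kit: a straight yellow round tube, 180 mm long, 12 mm thick, lying loose. Point: its centre, 6 mm above the table; x along its length. Leave it alone.
- lacquer_bottle_mid (a point): Lacquer bottle, a look-alike of the flux dropper that does not belong to the kit: the one in front of the keyboard, a small clear bottle of pinkish lacquer with a tall white cap, 79 mm high, 31 mm across, standing loose. Point: on its axis, 39.5 mm above the table. Leave it alone.
- crucible_seat_floor (a point): Crucible seat: black flared ring, 9 mm high, 59 mm inside at the bottom, 74 at the top, 81 outside, on a grey 92 mm square. Point: centre of its cork floor, where the foot rests, 19 mm above the table; x along the tray's middle row. All four seats are fixed in a flat blue tray on the desk mat, 197 x 225 mm, rim and grey decks 19 mm above the table; the two square seats side by side between the two long ones.
- dropper_seat_floor (a point): Seat of the flux dropper: a grey 92 mm square with a small black cup, cork floor inside it. Cup 22 mm high, flared: 40 mm inside at the bottom, 48 mm at the top, 55 mm outside. Point: centre of the cup's floor, where the bottle's foot rests, 19 mm above the table; z up, x along the tray's middle row.
- mould_seat_floor (a point): Ingot mould seat: a grey 184 x 60 mm strip with a black fence, 7.5 mm high, round both ends of a cork pad; inside 112 x 48 mm; the long sides are open for the fingers over the middle 75 mm. Point: centre of the pad, where the mould's underside rests, groove up, either way round, 19 mm above the table; x along the strip and the 112 mm (the mould's y lies along it).
- rod_seat_floor (a point): Copper bar seat: a grey 184 x 60 mm strip with a black trough at each end; the bar lies in both, over an open middle of 72 mm where the fingers have room. Troughs 21 mm wide inside, 172 mm between the end walls, walls 8 mm above the trough floor, which is 4 mm above the grey deck. Point: mid-way, at trough floor level, where the underside rests, 23 mm above the table; x along the bar.
Things that resemble listed ones, but are neither listed nor needed, are in the scene too. What is shaped like the part that bears flux_dropper_mid but red is not meant.

How it is judged:
By the outcome, as a careful person would: the job done as asked, in the order asked, and still so for the second after the job is handed in, with the robot touching nothing.
It also fails if it takes over 128 s, if anything falls off the work surface, if the arm or the gripper's body presses on something with over 40 N, if the wrist force passes 120 N, or if a joint passes its speed limit or range.

## Working session

There is one attempt and no reset: what is moved stays moved. The work goes in short steps, Python scripts to look and compute and a tool call to move; the robot and the scene stay as the last step left them, time stands still between calls to the robot, and variables do not carry over. Pictures are saved under pics/ and viewed, at most 14 in all, crops included, and the job is handed in when it is done.

Besides the shell and the picture viewer there is one more tool, called by a JSON object that holds its "method" and its "body". jog_arm: Moves the arm, as the interface text tells. Its arguments: {"type":"object","properties":{"rows":{"type":"array"},"force":{"type":"number"}},"required":["rows"]}

```bash
mkdir -p pics; cat > h.py <<'E'
import numpy as np, cv2
from rig import ctrl
def save(cam,fn):
    im=ctrl.capture(cam); cv2.imwrite('pics/'+fn,im[:,:,::-1]); return im
def cam(name,st=None):
    c=ctrl.calibration(name);K=np.array(c['intrinsics'])
    if 'R' in c: R=np.array(c['R']);t=np.array(c['t'])
    else:
        st=st or ctrl.read_state();T=np.eye(4);T[:3,:3]=st['ee_rot'];T[:3,3]=st['eef_pos']
        W=np.linalg.inv(T@np.array(c['tool_from_camera']));R=W[:3,:3];t=W[:3,3]
    return K,R,t
def ray(C,px,z):
    K,R,t=C;px=np.atleast_2d(px).astype(float)
    d=np.c_[px,np.ones(len(px))]@np.linalg.inv(K).T@R;o=-R.T@t
    return o+d*((z-o[2])/d[:,2])[:,None]
def proj(C,X):
    K,R,t=C;p=(np.atleast_2d(X)@R.T+t)@K.T;return p[:,:2]/p[:,2:]
E
python3 - <<'E'
from h import *
print(ctrl.read_state()['eef_pos'],np.round(ctrl.read_state()['ee_rot'],3))
names="crucible_mid ingot_mould_mid copper_rod_mid flux_dropper_mid brass_tube_mid lacquer_bottle_mid crucible_seat_floor dropper_seat_floor mould_seat_floor rod_seat_floor".split()
for c in ['scene','side','wrist']:
    save(c,c+'0.png');C=cam(c)
    for n in names:
        print(c,n,[(round(d['score'],2),np.round(d['location'],3).tolist(),proj(C,d['location'])[0].round().tolist()) for d in ctrl.search_frame(c,n)[:4]])
E
```

```text
[5.99692485e-01 2.98637275e-05 2.21495314e-01] [[-0.     1.    -0.002]
 [ 1.     0.     0.   ]
 [ 0.    -0.002 -1.   ]]
scene crucible_mid [(0.91, [0.441, 0.137, 0.027], [216.0, 213.0])]
scene ingot_mould_mid [(0.73, [0.617, 0.13, 0.018], [270.0, 204.0])]
scene copper_rod_mid [(0.48, [0.448, -0.025, 0.008], [240.0, 245.0])]
scene flux_dropper_mid [(0.7, [0.576, -0.051, 0.043], [285.0, 228.0]), (0.54, [0.645, -0.015, 0.045], [301.0, 216.0]), (0.51, [0.555, 0.023, 0.049], [267.0, 215.0])]
scene brass_tube_mid [(0.76, [0.443, 0.275, 0.003], [201.0, 200.0])]
scene lacquer_bottle_mid [(0.68, [0.633, 0.287, 0.034], [254.0, 179.0])]
scene crucible_seat_floor [(0.67, [0.554, -0.304, 0.018], [327.0, 289.0])]
scene dropper_seat_floor [(0.97, [0.639, -0.285, 0.018], [353.0, 275.0])]
scene mould_seat_floor [(0.86, [0.578, -0.214, 0.015], [316.0, 267.0]), (0.55, [0.447, -0.029, 0.006], [240.0, 247.0])]
scene rod_seat_floor [(0.57, [0.612, -0.36, 0.016], [362.0, 297.0])]
side crucible_mid [(0.57, [0.438, 0.138, 0.023], [314.0, 275.0]), (0.53, [0.569, -0.21, 0.019], [283.0, 207.0])]
side ingot_moul
[... 864 characters left out ...]
]), (0.27, [0.452, -0.021, 0.008], [144.0, 201.0])]
wrist ingot_mould_mid []
wrist copper_rod_mid [(0.65, [0.452, -0.02, 0.009], [143.0, 200.0]), (0.64, [0.561, -0.276, 0.023], [249.0, 402.0])]
wrist flux_dropper_mid [(0.86, [0.644, 0.005, 0.063], [329.0, 189.0]), (0.75, [0.564, 0.038, 0.061], [240.0, 152.0]), (0.64, [0.581, -0.033, 0.063], [261.0, 227.0])]
wrist brass_tube_mid [(0.63, [0.452, -0.022, 0.012], [144.0, 203.0])]
wrist lacquer_bottle_mid []
wrist crucible_seat_floor [(0.57, [0.562, -0.275, 0.022], [250.0, 401.0])]
wrist dropper_seat_floor [(0.81, [0.642, -0.265, 0.015], [314.0, 390.0])]
wrist mould_seat_floor [(0.8, [0.594, -0.181, 0.02], [276.0, 335.0])]
wrist rod_seat_floor []
```

View pics/scene0.png

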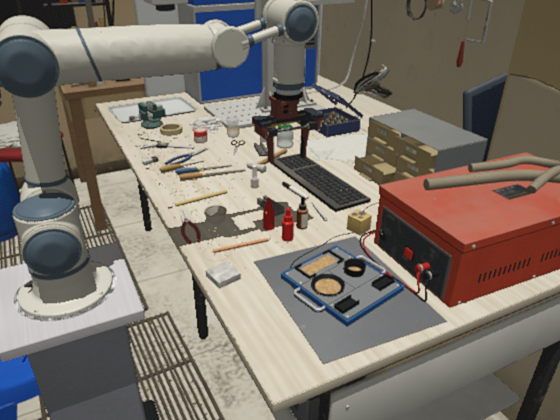

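View pics/wrist0.png

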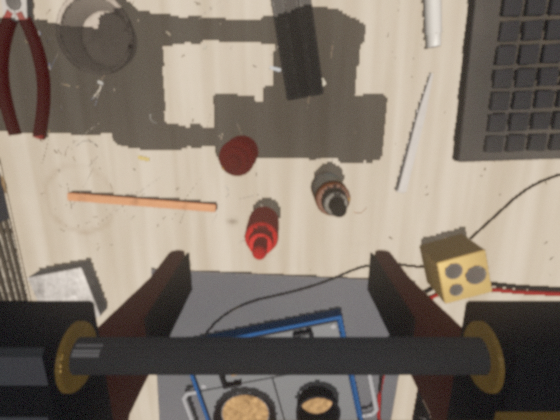

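View pics/side0.png

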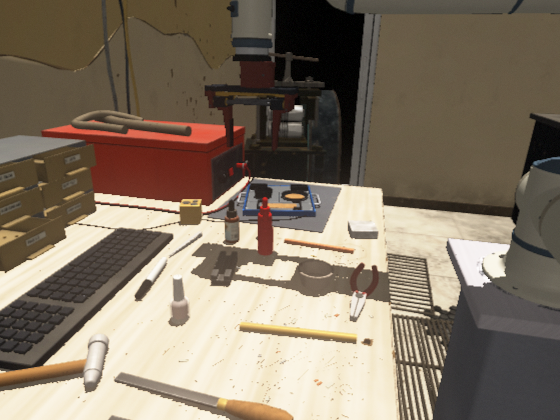

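The wrist view shows three bottles that could be taken for the dropper: red ones at (238,155) and (263,230), and the brown one with a black bulb at (333,195), which is the one meant. The copper bar is orange, at (143,201); the brass tube is yellow, at scene (201,200). The mould in front of the keyboard is at wrist (300,50). The dark crucible ring is at (95,35). First I'll look at the tray from close by.

```bash
python3 - <<'E'
from h import *
K,R,t=cam('wrist');print(-R.T@t,R.T[:,2],K)
im=cv2.imread('pics/wrist0.png')[130:260,180:400];cv2.imwrite('pics/crop1.png',cv2.resize(im,None,fx=3,fy=3))
E
```

```text
[0.59848213 0.07690256 0.38531713] [ 1.10220380e-04 -2.83631573e-01 -9.58933323e-01] [[359.40572177   0.         279.31982672]
 [  0.         359.40572177 212.9080619 ]
 [  0.           0.           1.        ]]
```

{"method": "jog_arm", "body": {"rows": [[0,0,0,-300,-20,-60,100],[0,0,0,-300,-20,-60,100],[0,0,0,-300,-20,-60,100],[0,0,0,-300,-20,-60,100],[0,0,0,-300,-20,-60,100],[0,0,0,-300,-20,-60,100],[0,0,0,-300,-20,-60,100],[0,0,0,-300,-20,-60,100],[0,0,0,-300,-20,-60,100],[0,0,0,-300,-20,-60,100],[0,0,0,-300,-20,-60,100],[0,0,0,-300,-20,-60,100]]}}

```text
time: 2.65
eef_pos: [0.5804, -0.2984, 0.2825]
ee_rot: [[-0.002, 1.0, -0.0], [1.0, 0.002, 0.001], [0.001, -0.0, -1.0]]
force: [-0.0, 0.3, -0.4]
opening: 0.0878
grip_force: 0.0
```

View pics/crop1.png

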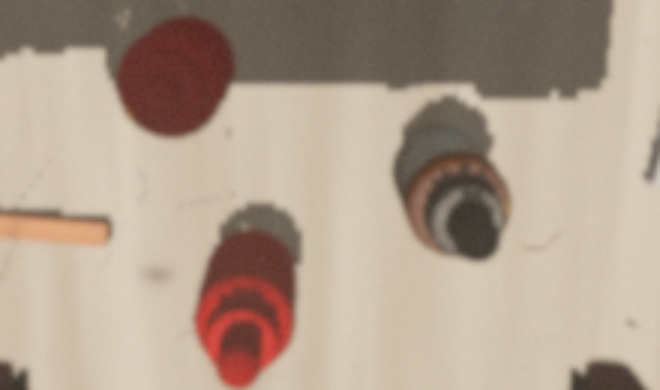

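The crop confirms it: the bottle at crop (455,205), wrist (333,197), is brown with a black bulb, and the other two are red.

```bash
python3 - <<'E'
from h import *
im=save('wrist','tray.png');C=cam('wrist')
for n in "crucible_seat_floor dropper_seat_floor mould_seat_floor rod_seat_floor".split():
    for d in ctrl.search_frame('wrist',n)[:2]: print(n,round(d['score'],2),np.round(d['location'],4),proj(C,d['location'])[0].round())
hsv=cv2.cvtColor(im,cv2.COLOR_RGB2HSV)
m=((hsv[...,0]>100)&(hsv[...,0]<125)&(hsv[...,1]>140)&(hsv[...,2]>50)).astype(np.uint8)
n,l,s,c=cv2.connectedComponentsWithStats(m);print(s[s[:,4]>150])
p=np.argwhere(m)[:,::-1];X=ray(C,p,.019)[:,:2]
r=cv2.minAreaRect(X.astype(np.float32)*1000);print(r)
E
```

```text
crucible_seat_floor 0.71 [ 0.5588 -0.2948  0.0225] [262. 171.]
dropper_seat_floor 0.91 [ 0.6435 -0.2718  0.0199] [334. 151.]
mould_seat_floor 0.83 [ 0.5859 -0.2097  0.0179] [286.  96.]
rod_seat_floor 0.88 [ 0.6199 -0.3565  0.0203] [312. 220.]
[[     0      0    560    420 234841]
 [   223     65     57     17    211]]
((599.8759765625, -284.6822509765625), (193.16595458984375, 220.994384765625), 13.004313468933105)
```

View pics/tray.png

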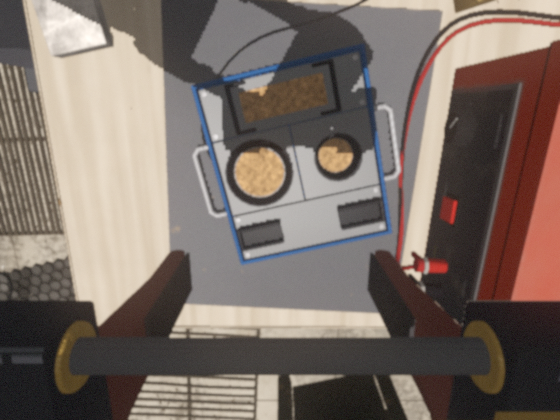

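The tray is 193x221 mm in my fit and turned by 13°, which agrees with the networks' seat positions. Next I'll go above the crucible, bar and mould with the wrist turned 90°.

{"method": "jog_arm", "body": {"rows": [[0,0,0.12,420,-140,0,100],[0,0,0.24,420,-140,0,100],[0,0,0.36,420,-140,0,100],[0,0,0.48,420,-140,0,100],[0,0,0.6,420,-140,0,100],[0,0,0.72,420,-140,0,100],[0,0,0.84,420,-140,0,100],[0,0,0.96,420,-140,0,100],[0,0,1.08,420,-140,0,100],[0,0,1.2,420,-140,0,100],[0,0,1.32,420,-140,0,100],[0,0,1.44,420,-140,0,100],[0,0,1.571,420,-140,0,100],[0,0,1.571,420,-140,0,100],[0,0,1.571,420,-140,0,100],[0,0,1.571,420,-140,0,100]]}}

```text
time: 4.23
eef_pos: [0.4398, 0.1202, 0.2828]
ee_rot: [[1.0, 0.002, 0.0], [0.002, -1.0, 0.0], [0.0, -0.0, -1.0]]
force: [0.1, -0.6, -0.6]
opening: 0.0882
grip_force: 0.0
```

```bash
cat > look.py <<'E'
from h import *
import sys
def look(fn,items):
    im=save('wrist',fn);C=cam('wrist')
    for n,z in items:
        print(n,[(round(d['score'],2),np.round(d['location'],4).tolist()) for d in ctrl.search_frame('wrist',n)[:2]])
        for d in ctrl.silhouettes('wrist',n)[:2]:
            m=d['mask'];p=np.argwhere(m)[:,::-1]
            if len(p)<30: continue
            X=ray(C,p,z)[:,:2]*1000
            r=cv2.minAreaRect(X.astype(np.float32));print('  mask',round(d['score'],2),len(p),p.mean(0).round(),'rect',np.round(r[0],1),np.round(r[1],1),round(r[2],1))
E
python3 - <<'E'
from look import *
look('pick1.png',[('crucible_mid',.036),('copper_rod_mid',.009),('ingot_mould_mid',.022),('flux_dropper_mid',.05)])
im=cv2.cvtColor(cv2.imread('pics/tray.png'),cv2.COLOR_BGR2HSV)
E
```

```text
crucible_mid [(0.73, [0.4361, 0.1415, 0.0147])]
  mask 0.76 2665 [263. 179.] rect [435.2 137.6] [66.4 66.4] 44.2
copper_rod_mid [(0.58, [0.4599, -0.0184, 0.0087])]
  mask 0.6 1262 [396. 159.] rect [449.5 -21.4] [ 12.9 159.2] 85.0
  mask 0.45 1475 [142. 164.] rect [442.9 285.6] [180.1  13.4] 4.8
ingot_mould_mid [(0.65, [0.4526, 0.2897, 0.013])]
  mask 0.72 2999 [262.  16.] rect [604.8 134.6] [ 37.2 104. ] 0.1
flux_dropper_mid [(0.85, [0.5787, -0.0338, 0.0602])]
  mask 0.88 1735 [440.  41.] rect [580.3 -43.6] [32.8 63. ] 22.2
  mask 0.87 1175 [362.  64.] rect [558.6  34.4] [32.1 43.2] 21.2
```

View pics/pick1.png

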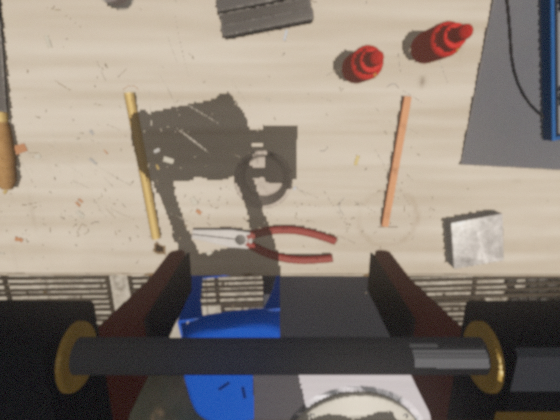

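The crucible's rim fits a 66 mm circle centred at (435,138) mm, pixel (263,179). The bar centre is at (449.5,-21.4) mm, its length at -5°; the pliers lie clear of the y-closing fingers. I'll grasp the crucible.

{"method": "jog_arm", "body": {"rows": [[0,0,0,-4,-18,40,100],[0,0,0,-4,-18,80,100],[0,0,0,-4,-18,120,100],[0,0,0,-4,-18,160,100],[0,0,0,-4,-18,200,100],[0,0,0,-4,-18,230,100],[0,0,0,-4,-18,250,100],[0,0,0,-4,-18,260,100],[0,0,0,-4,-18,268,100],[0,0,0,-4,-18,268,60],[0,0,0,-4,-18,268,60],[0,0,0,-4,-18,268,60],[0,0,0,-4,-18,268,60],[0,0,0,-4,-18,268,60],[0,0,0,-4,-18,268,60],[0,0,0,-4,-18,268,60],[0,0,0,-4,-18,268,60]], "force": 20}}

```text
time: 6.1
eef_pos: [0.4372, 0.1384, 0.0165]
ee_rot: [[1.0, -0.0, 0.003], [-0.0, -1.0, 0.001], [0.003, -0.001, -1.0]]
force: [-0.2, 0.7, 6.0]
opening: 0.0657
grip_force: 20.0
```

{"method": "jog_arm", "body": {"rows": [[0,0,0,0,0,-20,60],[0,0,0,0,0,-60,60],[0,0,0,0,0,-100,60],[0,0,0,0,0,-150,60],[0,0,0,10,35,-150,60],[0,0,0,20,73,-150,60],[0,0,0,31,113,-150,60],[0,0,0,42,153,-150,60],[0,0,0,53,193,-150,60],[0,0,0,64,233,-150,60],[0,0,0,75,273,-150,60],[0,0,0,86,313,-150,60],[0,0,0,97,353,-150,60],[0,0,0,108,393,-150,60],[0,0,0,115,420,-150,60],[0,0,0,118,433,-150,60],[0,0,0,118,433,-140,60],[0,0,0,118,433,-140,60],[0,0,0,118,433,-140,60],[0,0,0,118,433,-140,60]]}}

```text
time: 7.77
eef_pos: [0.5538, -0.2936, 0.1544]
ee_rot: [[1.0, 0.001, -0.001], [0.001, -1.0, 0.001], [-0.001, -0.001, -1.0]]
force: [0.4, -0.1, -0.5]
opening: 0.0657
grip_force: 20.0
```

```bash
python3 - <<'E'
from look import *
s=ctrl.read_state();look('held1.png',[('crucible_mid',s['eef_pos'][2]+.020)])
C=cam('wrist')
for n in "crucible_seat_floor dropper_seat_floor mould_seat_floor rod_seat_floor".split():
    for d in ctrl.search_frame('wrist',n)[:1]: print(n,round(d['score'],2),np.round(d['location'],4),proj(C,d['location'])[0].round())
def blue(im,C):
    hsv=cv2.cvtColor(im,cv2.COLOR_RGB2HSV)
    m=((hsv[...,0]>100)&(hsv[...,0]<125)&(hsv[...,1]>140)&(hsv[...,2]>50))
    return cv2.minAreaRect(ray(C,np.argwhere(m)[:,::-1],.019)[:,:2].astype(np.float32)*1000)
im=cv2.imread('pics/held1.png')[:,:,::-1].copy();print(blue(im,C))
E
```

```text
crucible_mid [(0.87, [0.5532, -0.2935, 0.1548])]
  mask 0.85 15100 [279. 281.] rect [ 557.6 -294.7] [58.  65.8] 0.0
crucible_seat_floor 0.9 [ 0.5734 -0.2983  0.0217] [283. 178.]
dropper_seat_floor 0.87 [ 0.649  -0.2764  0.0188] [256.  82.]
mould_seat_floor 0.88 [ 0.6051 -0.209   0.0194] [174. 139.]
rod_seat_floor 0.93 [ 0.6303 -0.3588  0.0216] [360. 107.]
((600.7381591796875, -286.2774963378906), (194.87916564941406, 222.81948852539062), 12.770784378051758)
```

View pics/held1.png

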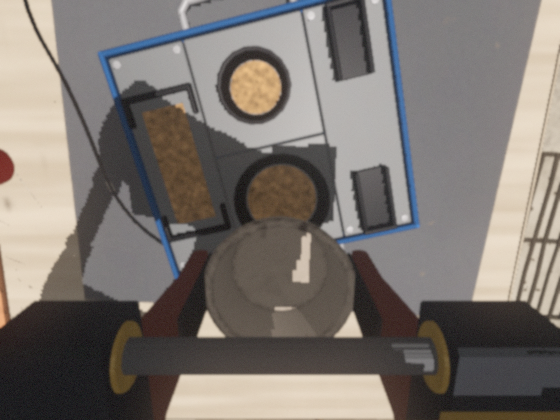

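```bash
python3 - <<'E'
from look import *
C=cam('wrist')
print(ray(C,[[280,218],[206,283],[355,283]],.1544+.0195)*1000)
print('corks at floor level',ray(C,[[256,87],[181,164]],.019)*1000)
im=cv2.imread('pics/held1.png');hsv=cv2.cvtColor(im,cv2.COLOR_BGR2HSV)
# black ring tops: dark pixels near
for (u,v,r,z) in [(256,84,45,.041)]:
    g=cv2.cvtColor(im,cv2.COLOR_BGR2GRAY);m=np.zeros_like(g);m[(g<70)]=255
    w=np.zeros_like(g);cv2.circle(w,(u,v),r,255,-1);p=np.argwhere((m>0)&(w>0))[:,::-1]
    print(z,cv2.minAreaRect((ray(C,p,z)[:,:2]*1000).astype(np.float32)),len(p))
E
```

```text
[[ 585.59625434 -295.84948029  173.9       ]
 [ 555.47503643 -263.09288934  173.9       ]
 [ 555.44255436 -329.08804372  173.9       ]]
corks at floor level [[ 645.34352363 -277.36904898   19.        ]
 [ 584.72034727 -213.76613174   19.        ]]
0.041 ((644.6174926757812, -277.18316650390625), (48.75820541381836, 48.16183090209961), 0.001481085317209363) 1320
```

{"method": "jog_arm", "body": {"rows": [[0,0,0,3.5,1.5,30,60],[0,0,0,3.5,1.5,65,60],[0,0,0,3.5,1.5,90,60],[0,0,0,3.5,1.5,102,60],[0,0,0,3.5,1.5,110,60],[0,0,0,3.5,1.5,115,60],[0,0,0,3.5,1.5,118,60],[0,0,0,3.5,1.5,119,60],[0,0,0,3.5,1.5,119,60]]}}

```text
time: 8.87
eef_pos: [0.5582, -0.297, 0.0371]
ee_rot: [[1.0, -0.0, 0.002], [-0.0, -1.0, -0.001], [0.002, 0.001, -1.0]]
force: [-0.2, 0.8, -1.1]
opening: 0.0658
grip_force: 20.0
```

{"method": "jog_arm", "body": {"rows": [[0,0,0,0,0,1,60],[0,0,0,0,0,1.5,60],[0,0,0,0,0,1.5,60],[0,0,0,0,0,1.5,85],[0,0,0,0,0,1.5,85],[0,0,0,0,0,1.5,85],[0,0,0,0,0,1.5,95],[0,0,0,0,0,1.5,95],[0,0,0,0,0,-20,95],[0,0,0,0,0,-60,95],[0,0,0,0,0,-100,95],[0,0,0,0,0,-140,95],[0,0,0,0,0,-140,95]]}}

```text
time: 9.95
eef_pos: [0.56, -0.298, 0.1866]
ee_rot: [[1.0, -0.0, 0.013], [-0.0, -1.0, -0.008], [0.013, 0.008, -1.0]]
force: [1.1, -0.6, 1.4]
opening: 0.083
grip_force: 0.0
```

```bash
python3 - <<'E'
from look import *
look('placed1.png',[('crucible_mid',.055)])
for c in ['scene','side']:
    ctrl.capture(c);print([np.round(d['location'],3) for d in ctrl.search_frame(c,'crucible_mid')[:1]])
E
```

```text
crucible_mid [(0.63, [0.553, -0.2952, 0.0366])]
  mask 0.92 4903 [277. 206.] rect [ 556.1 -297.6] [66.7 67. ] 14.8
[array([ 0.565, -0.295,  0.044])]
[array([ 0.558, -0.273,  0.044])]
```

View pics/placed1.png

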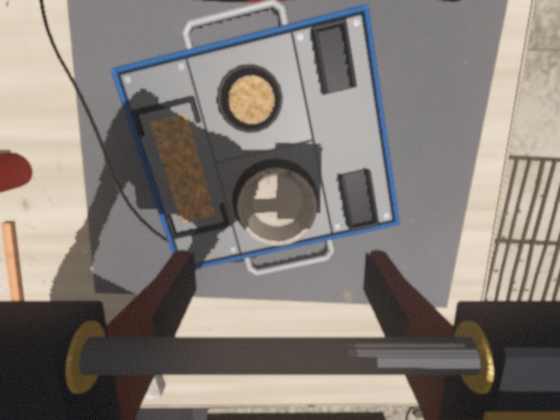

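The picture shows the crucible sitting centred in its ring at (277,206), upright. Next is the bar.

{"method": "jog_arm", "body": {"rows": [[0,0,0.02,-20,-40,0,60],[0,0,0.05,-36,-78,0,60],[0,0,0.087,-52,-115,0,60],[0,0,0.087,-68,-155,0,60],[0,0,0.087,-84,-195,0,60],[0,0,0.087,-98,-235,0,60],[0,0,0.087,-108,-270,20,60],[0,0,0.087,-108,-274,50,60],[0,0,0.087,-108,-274,80,60],[0,0,0.087,-108,-274,80,60],[0,0,0.087,-108,-274,80,60]]}}

```text
time: 11.22
eef_pos: [0.4479, -0.0222, 0.0936]
ee_rot: [[0.996, -0.087, -0.005], [-0.087, -0.996, 0.001], [-0.005, -0.0, -1.0]]
force: [-0.4, 0.6, 0.5]
opening: 0.0522
grip_force: 0.0
```

```bash
python3 - <<'E'
from look import *
look('bar.png',[('copper_rod_mid',.009)])
s=ctrl.read_state();print(s['eef_pos'],s['opening'])
E
```

```text
copper_rod_mid [(0.58, [0.4636, -0.0236, 0.0135])]
  mask 0.74 2784 [278. 202.] rect [450.8 -22.5] [  9.6 160.7] 85.2
[ 0.45052171 -0.02309192  0.09763183] 0.05209334914699559
```

{"method": "jog_arm", "body": {"rows": [[0,0,0,0,0,35,60],[0,0,0,0,0,65,50],[0,0,0,0,0,85,40],[0,0,0,0,0,92,40],[0,0,0,0,0,94,40],[0,0,0,0,0,94,40],[0,0,0,0,0,94,0],[0,0,0,0,0,94,0],[0,0,0,0,0,94,0],[0,0,0,0,0,94,0],[0,0,0,0,0,94,0],[0,0,0,0,0,94,0],[0,0,0,0,0,94,0],[0,0,0,0,0,94,0]], "force": 25}}

```text
time: 12.53
eef_pos: [0.45, -0.0225, 0.0025]
ee_rot: [[0.996, -0.087, 0.001], [-0.087, -0.996, -0.0], [0.001, -0.0, -1.0]]
force: [-1.1, 0.6, 5.2]
opening: 0.0089
grip_force: 25.0
```

{"method": "jog_arm", "body": {"rows": [[0,0,0,0,0,-20,0],[0,0,0,0,0,-60,0],[0,0,0,0,0,-100,0],[0,0,0,0,10,-140,0],[0,0,0,0,45,-150,0],[0,0,-0.03,5,85,-150,0],[0,0,-0.07,20,122,-150,0],[0,0,-0.12,40,158,-150,0],[0,0,-0.17,60,194,-150,0],[0,0,-0.22,80,230,-150,0],[0,0,-0.27,104,262,-150,0],[0,0,-0.312,132,290,-150,0],[0,0,-0.312,160,312,-150,0],[0,0,-0.312,185,320,-140,0],[0,0,-0.312,195.5,321,-120,0],[0,0,-0.312,195.5,321,-100,0],[0,0,-0.312,195.5,321,-100,0],[0,0,-0.312,195.5,321,-100,0]]}}

```text
time: 14.03
eef_pos: [0.6151, -0.3586, 0.0986]
ee_rot: [[0.975, 0.223, -0.005], [0.223, -0.975, 0.003], [-0.004, -0.004, -1.0]]
force: [0.1, 0.4, -1.5]
opening: 0.0082
grip_force: 25.0
```

```bash
python3 - <<'E'
from look import *
s=ctrl.read_state();print(s['eef_pos'],np.round(s['ee_rot'],3)[:,0],s['opening'])
look('bar2.png',[('copper_rod_mid',s['eef_pos'][2]+.0065)])
C=cam('wrist');im=cv2.imread('pics/bar2.png')[:,:,::-1].copy();hsv=cv2.cvtColor(im,cv2.COLOR_RGB2HSV)
for d in ctrl.search_frame('wrist','rod_seat_floor')[:2]: print(round(d['score'],2),np.round(d['location'],4))
m=((hsv[...,0]>100)&(hsv[...,0]<125)&(hsv[...,1]>140)&(hsv[...,2]>50))
print(cv2.minAreaRect(ray(C,np.argwhere(m)[:,::-1],.019)[:,:2].astype(np.float32)*1000))
E
```

```text
[ 0.6150846  -0.35857971  0.0985788 ] [ 0.975  0.223 -0.004] 0.008235328526859343
copper_rod_mid [(0.78, [0.6394, -0.3555, 0.1074])]
  mask 0.85 5099 [279. 233.] rect [ 613.8 -360. ] [162.    9.9] 12.6
0.65 [ 0.6581 -0.3516  0.0186]
((600.947265625, -285.86395263671875), (198.078369140625, 227.38540649414062), 12.967117309570312)
```

View pics/bar2.png

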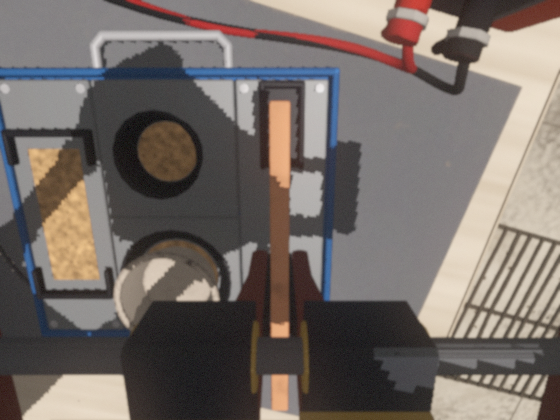

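{"method": "jog_arm", "body": {"rows": [[0,0,0,4,1.5,10,0],[0,0,0,4,1.5,35,0],[0,0,0,4,1.5,52,0],[0,0,0,4,1.5,62,0],[0,0,0,4,1.5,68,0],[0,0,0,4,1.5,71,0],[0,0,0,4,1.5,72,0],[0,0,0,4,1.5,72,0],[0,0,0,4,1.5,72,0]]}}

```text
time: 14.98
eef_pos: [0.6211, -0.3603, 0.0311]
ee_rot: [[0.975, 0.223, 0.002], [0.223, -0.975, -0.001], [0.001, 0.002, -1.0]]
force: [0.5, 1.1, -0.1]
opening: 0.0086
grip_force: 25.0
```

{"method": "jog_arm", "body": {"rows": [[0,0,0,0,0,2,0],[0,0,0,0,0,3,0],[0,0,0,0,0,3.5,0],[0,0,0,0,0,3.5,0],[0,0,0,0,0,3.5,0]]}}

```text
time: 15.4
eef_pos: [0.6205, -0.3599, 0.0261]
ee_rot: [[0.975, 0.223, -0.0], [0.223, -0.975, 0.0], [-0.0, -0.0, -1.0]]
force: [-0.1, -0.2, -1.6]
opening: 0.0087
grip_force: 25.0
```

{"method": "jog_arm", "body": {"rows": [[0,0,0,0,0,0.5,0],[0,0,0,0,0,0.5,25],[0,0,0,0,0,0.5,30],[0,0,0,0,0,0.5,30],[0,0,0,0,0,0.5,30],[0,0,0,0,0,-15,30],[0,0,0,0,0,-50,30],[0,0,0,0,0,-90,30],[0,0,0,-20,0,-130,30],[0,0,0,-40,0,-150,30],[0,0,0,-40,0,-150,30]]}}

```text
time: 16.32
eef_pos: [0.5811, -0.3714, 0.1856]
ee_rot: [[0.975, 0.221, 0.009], [0.221, -0.975, -0.008], [0.007, 0.01, -1.0]]
force: [-0.2, -0.9, 1.0]
opening: 0.0265
grip_force: 0.0
```

```bash
python3 - <<'E'
from look import *
s=ctrl.read_state();print(s['eef_pos'])
look('bar3.png',[('copper_rod_mid',.032),('crucible_mid',.055)])
C=cam('wrist');im=cv2.imread('pics/bar3.png')[:,:,::-1].copy();hsv=cv2.cvtColor(im,cv2.COLOR_RGB2HSV)
m=((hsv[...,0]>100)&(hsv[...,0]<125)&(hsv[...,1]>140)&(hsv[...,2]>50))
print(cv2.minAreaRect(ray(C,np.argwhere(m)[:,::-1],.019)[:,:2].astype(np.float32)*1000))
E
```

```text
[ 0.58110227 -0.37137946  0.18559871]
copper_rod_mid [(0.59, [0.6281, -0.3587, 0.0354])]
crucible_mid []
  mask 0.83 4947 [186. 210.] rect [ 557.9 -297.4] [66.6 67.5] 55.6
((599.0360107421875, -282.47137451171875), (188.08663940429688, 215.25338745117188), 12.931077003479004)
```

View pics/bar3.png

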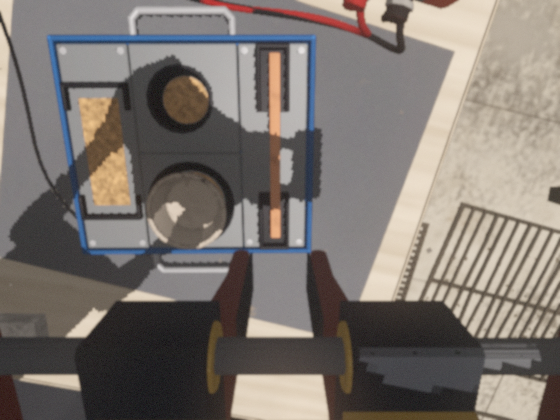

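The bar lies in both troughs (column 275, rows 52–238). The crucible is still seated. On to the mould.

{"method": "jog_arm", "body": {"rows": [[0,0,-0.11,11,-37,-20,80],[0,0,-0.22,22,-75,-30,80],[0,0,-0.33,33,-113,-30,80],[0,0,-0.44,45,-151,-30,80],[0,0,-0.55,56,-189,-30,80],[0,0,-0.66,67,-227,-30,80],[0,0,-0.77,78,-265,-30,80],[0,0,-0.88,90,-303,-30,80],[0,0,-0.99,101,-341,-30,80],[0,0,-1.1,112,-379,-30,80],[0,0,-1.21,123,-417,-30,80],[0,0,-1.32,135,-450,-30,80],[0,0,-1.43,143,-475,-30,80],[0,0,-1.52,148,-490,-30,80],[0,0,-1.52,148,-490,-30,80],[0,0,-1.52,148,-490,-30,80],[0,0,-1.52,148,-490,-30,80]]}}

```text
time: 17.98
eef_pos: [0.6164, 0.1412, 0.2046]
ee_rot: [[-0.171, 0.985, -0.002], [0.985, 0.171, -0.001], [-0.001, -0.002, -1.0]]
force: [0.2, -0.9, 0.2]
opening: 0.0705
grip_force: 0.0
```

```bash
python3 - <<'E'
from look import *
s=ctrl.read_state();print(s['eef_pos'],np.round(s['ee_rot'],3)[:,0],s['joints'])
look('mould.png',[('ingot_mould_mid',.022),('flux_dropper_mid',.05),('lacquer_bottle_mid',.04)])
E
```

```text
[0.6163595  0.1412318  0.20459952] [-0.171  0.985 -0.001] [ 1.71747530e-01  1.78772831e-01  1.16714137e+00 -5.42450412e-04
  1.79817758e+00  1.65130525e-04]
ingot_mould_mid [(0.71, [0.6142, 0.1428, 0.023])]
  mask 0.94 3542 [279. 190.] rect [615.3 136.3] [ 36.1 100.3] 8.9
flux_dropper_mid [(0.97, [0.6468, 0.0113, 0.0406]), (0.75, [0.5678, 0.0431, 0.0477])]
  mask 0.69 997 [288. 319.] rect [645.2  16. ] [30.8 41.5] 9.5
  mask 0.62 939 [215. 285.] rect [567.6  32.4] [75.6 21.7] 87.9
lacquer_bottle_mid [(0.58, [0.6345, 0.2881, 0.0396])]
  mask 0.57 1478 [332.  21.] rect [632.5 289.2] [32.  32.6] 9.8
```

View pics/mould.png

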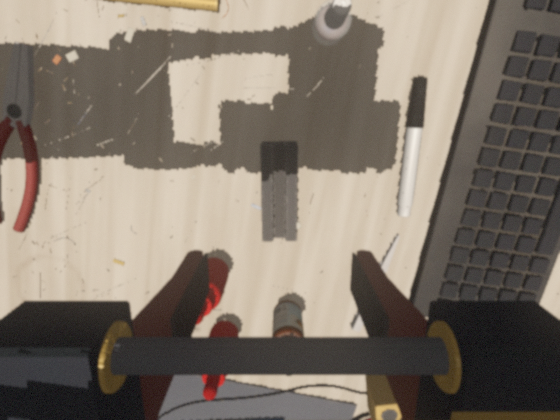

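Pixel (279,190) is the grooved iron mould with its groove up, measured as 36x100 mm. Its neighbours are clear, so I'll grasp it across the width.

{"method": "jog_arm", "body": {"rows": [[0,0,0.017,-4.5,-2,40,80],[0,0,0.017,-4.5,-2,80,80],[0,0,0.017,-4.5,-2,120,80],[0,0,0.017,-4.5,-2,155,70],[0,0,0.017,-4.5,-2,180,70],[0,0,0.017,-4.5,-2,193,70],[0,0,0.017,-4.5,-2,199,70],[0,0,0.017,-4.5,-2,200,70],[0,0,0.017,-4.5,-2,200,70],[0,0,0.017,-4.5,-2,200,20],[0,0,0.017,-4.5,-2,200,20],[0,0,0.017,-4.5,-2,200,20],[0,0,0.017,-4.5,-2,200,20],[0,0,0.017,-4.5,-2,200,20],[0,0,0.017,-4.5,-2,200,20],[0,0,0.017,-4.5,-2,200,20],[0,0,0.017,-4.5,-2,200,20]], "force": 45}}

```text
time: 19.75
eef_pos: [0.616, 0.1372, 0.0071]
ee_rot: [[-0.156, 0.988, 0.002], [0.988, 0.156, 0.0], [0.0, 0.002, -1.0]]
force: [0.2, -0.8, 5.4]
opening: 0.0359
grip_force: 44.9
```

{"method": "jog_arm", "body": {"rows": [[0,0,0,0,0,-15,20],[0,0,0,0,0,-50,20],[0,0,0,0,0,-90,20],[0,0,0,0,0,-130,20],[0,0,0.1,-5,-1,-165,20],[0,0,0.22,-35,-9,-165,20],[0,0,0.34,-70,-18,-165,20],[0,0,0.46,-107,-27,-165,20],[0,0,0.58,-144,-37,-165,20],[0,0,0.7,-181,-46,-165,20],[0,0,0.82,-218,-56,-165,20],[0,0,0.94,-255,-65,-165,20],[0,0,1.06,-290,-74,-165,20],[0,0,1.18,-318,-81,-165,20],[0,0,1.3,-335,-85,-150,20],[0,0,1.42,-340,-86.5,-125,20],[0,0,1.502,-340,-86.5,-100,20],[0,0,1.502,-340,-86.5,-95,20],[0,0,1.502,-340,-86.5,-95,20],[0,0,1.502,-340,-86.5,-95,20]]}}

```text
time: 21.42
eef_pos: [0.5829, -0.2118, 0.1008]
ee_rot: [[0.974, 0.227, -0.001], [0.227, -0.974, 0.001], [-0.001, -0.001, -1.0]]
force: [0.4, -0.3, -2.8]
opening: 0.0356
grip_force: 44.9
```

```bash
python3 - <<'E'
from look import *
s=ctrl.read_state();print(s['eef_pos'],np.round(s['ee_rot'],3)[:,0],s['opening'])
look('mould2.png',[('ingot_mould_mid',s['eef_pos'][2]+.015)])
E
```

```text
[ 0.58288892 -0.21178659  0.10084009] [ 0.974  0.227 -0.001] 0.03557065739865307
ingot_mould_mid [(0.64, [0.5941, -0.2046, 0.1197])]
  mask 0.92 13271 [279. 252.] rect [ 582.9 -213. ] [103.6  36.3] 14.1
```

View pics/mould2.png

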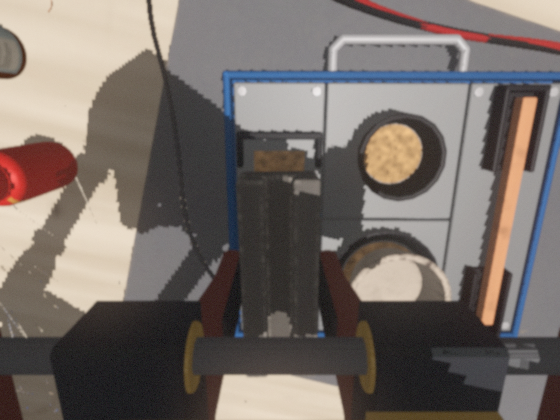

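```bash
python3 - <<'E'
from look import *
s=ctrl.read_state();C=cam('wrist');A=np.array(s['ee_rot']);o=np.array(s['eef_pos'])
for n,p,z in [('fence L',(240,150),.0265),('fence R',(323,150),.0265),('fence inner far',(280,149),.0265),('fence outer far',(280,134),.0265),('cork far',(278,150),.019),('tray TL',(226,73),.019),('cup centre floor',(393,153),.019),('mould far end',(280,172),o[2]+.015)]:
    print(n,np.round((ray(C,p,z)[0]-o)@A*1000,1))
E
```

```text
fence L [ 48.7 -25.4  77. ]
fence R [48.7 29.5 77.1]
fence inner far [49.4  1.  77. ]
fence outer far [59.1  1.  77. ]
cork far [47.8 -0.3 84.5]
tray TL [ 97.  -33.7  84.6]
cup centre floor [45.8 78.4 84.7]
mould far end [ 50.1   0.8 -14.9]
```

{"method": "jog_arm", "body": {"rows": [[0,0,0,-0.5,1.3,15,20],[0,0,0,-0.5,1.3,40,20],[0,0,0,-0.5,1.3,56,20],[0,0,0,-0.5,1.3,65,20],[0,0,0,-0.5,1.3,70,20],[0,0,0,-0.5,1.3,73,20],[0,0,0,-0.5,1.3,73,20],[0,0,0,-0.5,1.3,73,20]]}}

```text
time: 22.23
eef_pos: [0.5837, -0.2139, 0.0296]
ee_rot: [[0.975, 0.224, 0.002], [0.224, -0.975, -0.001], [0.002, 0.001, -1.0]]
force: [0.3, 0.0, -3.5]
opening: 0.0355
grip_force: 44.9
```

{"method": "jog_arm", "body": {"rows": [[0,0,0,0,0,1.5,20],[0,0,0,0,0,2.5,20],[0,0,0,0,0,2.5,20],[0,0,0,0,0,2.5,20]]}}

```text
time: 22.57
eef_pos: [0.5834, -0.2138, 0.0264]
ee_rot: [[0.975, 0.224, 0.001], [0.224, -0.975, -0.001], [0.001, 0.001, -1.0]]
force: [0.4, -0.8, -1.1]
opening: 0.0355
grip_force: 44.9
```

{"method": "jog_arm", "body": {"rows": [[0,0,0,0,0,0.5,20],[0,0,0,0,0,0.5,50],[0,0,0,0,0,0.5,55],[0,0,0,0,0,0.5,55],[0,0,0,0,0,0.5,55],[0,0,0,0,0,-15,55],[0,0,0,0,0,-50,55],[0,0,0,0,0,-90,55],[0,0,0,-20,20,-130,55],[0,0,0,-30,40,-160,55],[0,0,0,-30,40,-170,55],[0,0,0,-30,40,-170,55]]}}

```text
time: 23.57
eef_pos: [0.5637, -0.2611, 0.2007]
ee_rot: [[0.975, 0.222, 0.007], [0.222, -0.975, -0.004], [0.006, 0.005, -1.0]]
force: [0.7, -0.0, 0.5]
opening: 0.0482
grip_force: 0.0
```

```bash
python3 - <<'E'
from look import *
s=ctrl.read_state();print(s['eef_pos'],np.round(s['ee_rot'],3)[:,0])
look('all3.png',[('ingot_mould_mid',.041),('dropper_seat_floor',.041)])
E
```

```text
[ 0.56367251 -0.2610704   0.20067084] [0.975 0.222 0.006]
ingot_mould_mid [(0.67, [0.5818, -0.2106, 0.0446])]
  mask 0.6 4473 [233. 160.] rect [ 581.1 -214.5] [98.3 36.7] 13.7
dropper_seat_floor [(0.81, [0.6494, -0.2753, 0.0173])]
  mask 0.86 10390 [312. 105.] rect [ 643.4 -271.3] [85.  86.2] 12.9
  mask 0.51 7617 [232. 142.] rect [ 586.2 -212.6] [170.5  55.8] 12.6
```

View pics/all3.png

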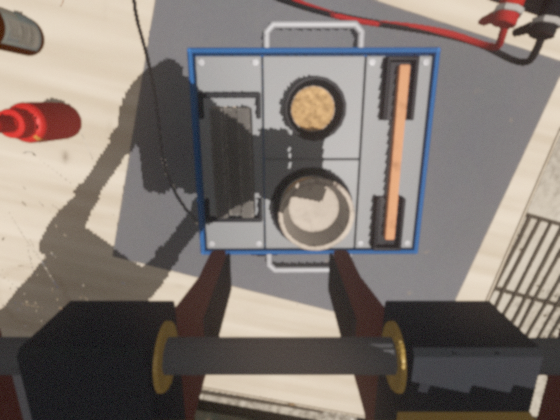

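Pixel (233,160) is the mould, lying between both fences, with the bar and the crucible also seated. Last comes the dropper.

{"method": "jog_arm", "body": {"rows": [[0,0,0,10,-25,-40,70],[0,0,0,24,-62,-40,70],[0,0,0,38,-98,-40,70],[0,0,0,52,-134,-40,70],[0,0,0,66,-170,-40,70],[0,0,0,80,-206,-40,70],[0,0,0,93,-238,-40,70],[0,0,0,98,-250,-40,70],[0,0,0,98,-250,-40,70],[0,0,0,98,-250,-40,70],[0,0,0,98,-250,-40,70]]}}

```text
time: 24.73
eef_pos: [0.6019, 0.0051, 0.2347]
ee_rot: [[0.975, 0.223, -0.002], [0.223, -0.975, -0.001], [-0.002, 0.0, -1.0]]
force: [-0.1, -0.1, -0.7]
opening: 0.0618
grip_force: 0.0
```

```bash
python3 - <<'E'
from look import *
s=ctrl.read_state();print(s['eef_pos'],np.round(s['ee_rot'],3)[:,0])
look('drop1.png',[('flux_dropper_mid',.05)])
C=cam('wrist');print(-C[1].T@C[2])
E
```

```text
[0.60191983 0.00509133 0.23472565] [ 0.975  0.223 -0.002]
flux_dropper_mid [(0.79, [0.5697, 0.0343, 0.0638]), (0.61, [0.588, -0.0377, 0.0622])]
  mask 0.88 1241 [244. 218.] rect [561.2  31.5] [52.3 32.7] 6.5
  mask 0.84 1082 [301. 141.] rect [650.1  -6.3] [33.8 34.5] 12.8
[0.67642824 0.02103623 0.39814834]
```

View pics/drop1.png

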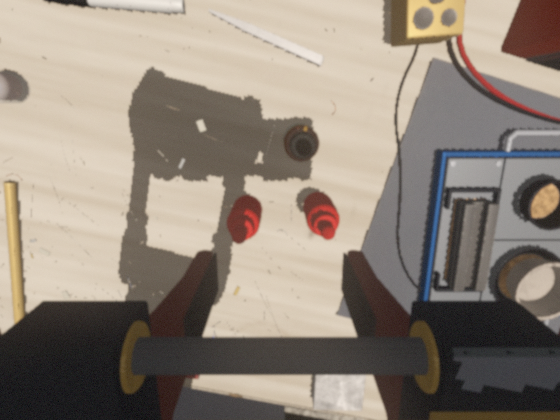

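```bash
python3 - <<'E'
from look import *
s=ctrl.read_state();C=cam('wrist');A=np.array(s['ee_rot']);o=np.array(s['eef_pos'])
d=[d for d in ctrl.silhouettes('wrist','flux_dropper_mid') if abs(np.argwhere(d['mask']).mean(0)[1]-301)<15][0]
p=np.argwhere(d['mask'])[:,::-1]
im=cv2.imread('pics/drop1.png');print('px',p.min(0),p.max(0))
for z in (.05,.065): print(z,cv2.minAreaRect((ray(C,p,z)[:,:2]*1000).astype(np.float32)))
print('bulb',ray(C,(304,146),.102)*1000)
for X in ([.650,-.006,.045],[.649,-.005,.045]): print('tool',((np.array(X)-o)@A*1000).round(1))
g=im[118:172,275:330];cv2.imwrite('pics/dc.png',cv2.resize(g,None,fx=8,fy=8,interpolation=cv2.INTER_CUBIC))
E
```

```text
px [283 123] [319 159]
0.05 ((650.2587890625, -6.449333190917969), (33.81070327758789, 34.55667495727539), 12.783594131469727)
0.065 ((651.3864135742188, -5.265098571777344), (32.3540153503418, 33.06772994995117), 12.784049034118652)
bulb [[650.99116191  -5.55590177 102.        ]]
tool [ 44.4  20.9 190.5]
tool [ 43.7  19.7 190.5]
```

View pics/dc.png

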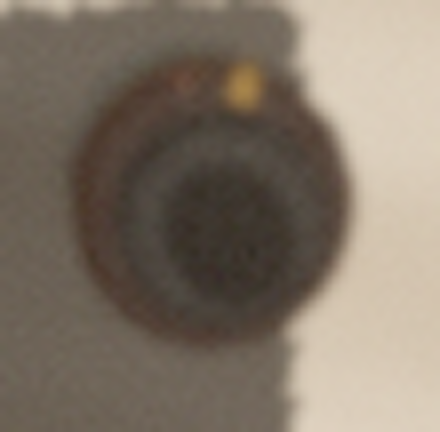

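The close crop shows a brown body with a black bulb, so this is the right bottle. Its axis is at about (651,-5) mm.

{"method": "jog_arm", "body": {"rows": [[0,0,0,25,11,0,70],[0,0,0,45,20,0,70],[0,0,0,45,20,10,70],[0,0,0,45,20,40,70],[0,0,0,45,20,75,70],[0,0,0,45,20,110,70],[0,0,0,45,20,140,70],[0,0,0,45,20,165,70],[0,0,0,45,20,183,70],[0,0,0,45,20,195,70],[0,0,0,45,20,201,70],[0,0,0,45,20,201,70],[0,0,0,45,20,201,70]], "force": 8}}

```text
time: 26.02
eef_pos: [0.6509, -0.0034, 0.0357]
ee_rot: [[0.975, 0.224, 0.001], [0.224, -0.975, -0.0], [0.001, 0.0, -1.0]]
force: [0.5, 1.3, -0.1]
opening: 0.0616
grip_force: 0.0
```

{"method": "jog_arm", "body": {"rows": [[0,0,0,0,0,0,60],[0,0,0,0,0,0,52],[0,0,0,0,0,0,47],[0,0,0,0,0,0,43],[0,0,0,0,0,0,40],[0,0,0,0,0,0,37],[0,0,0,0,0,0,34],[0,0,0,0,0,0,30],[0,0,0,0,0,0,25],[0,0,0,0,0,0,25],[0,0,0,0,0,0,25],[0,0,0,0,0,0,25]], "force": 10}}

```text
time: 27.02
eef_pos: [0.6506, -0.0032, 0.0348]
ee_rot: [[0.975, 0.224, 0.0], [0.224, -0.975, -0.0], [0.0, 0.0, -1.0]]
force: [0.7, -0.4, 2.1]
opening: 0.032
grip_force: 10.0
```

{"method": "jog_arm", "body": {"rows": [[0,0,0,0,0,-10,25],[0,0,0,0,0,-35,25],[0,0,0,0,0,-70,25],[0,0,0,0,0,-100,25],[0,0,0,-3,12,-110,25],[0,0,0,-10,40,-110,25],[0,0,0,-18,72,-110,25],[0,0,0,-27,107,-110,25],[0,0,0,-36,143,-110,25],[0,0,0,-45,179,-110,25],[0,0,0,-54,213,-110,25],[0,0,0,-61,242,-110,25],[0,0,0,-65.5,260,-105,25],[0,0,0,-67,265,-90,25],[0,0,0,-67,265,-70,25],[0,0,0,-67,265,-60,25],[0,0,0,-67,265,-60,25],[0,0,0,-67,265,-60,25],[0,0,0,-67,265,-60,25]]}}

```text
time: 28.6
eef_pos: [0.645, -0.2754, 0.0954]
ee_rot: [[0.974, 0.225, 0.001], [0.225, -0.974, -0.0], [0.001, 0.0, -1.0]]
force: [-0.6, 0.3, -0.8]
opening: 0.0323
grip_force: 10.0
```

```bash
python3 - <<'E'
from look import *
s=ctrl.read_state();print(s['eef_pos'],np.round(s['ee_rot'],3)[:,0],s['opening'])
im=save('wrist','drop2.png');sd=save('side','s2.png');sc=save('scene','sc2.png')
c=[cv2.resize(sd[170:250,230:330],(400,320),interpolation=3),cv2.resize(sc[230:320,280:400],(400,300),interpolation=3)]
o=np.zeros((620,960,3),np.uint8);o[:420,:560]=im;o[:320,560:]=c[0];o[320:620,560:]=c[1]
cv2.imwrite('pics/comb.png',cv2.resize(o,(800,517))[:,:,::-1])
E
```

```text
[ 0.64503087 -0.27542043  0.09537272] [0.974 0.225 0.001] 0.0323197178019739
```

View pics/comb.png

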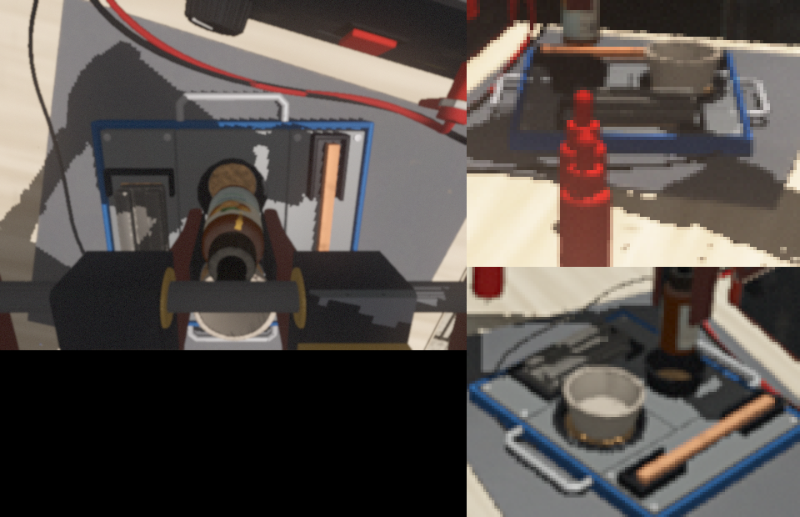

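The side and scene crops show the bottle upright above its cup, and the bar and mould seated. The scene crop shows a cork-coloured line under the crucible's foot, around (603,440). I've now viewed 16 pictures, which is over the 14 allowed, so I'll view no more and check the rest with numbers.

```bash
python3 - <<'E'
from look import *
from scipy.optimize import minimize
ctrl.capture('scene');C=cam('scene')
ms=ctrl.silhouettes('scene','crucible_mid')[0]['mask']
a=np.linspace(0,2*np.pi,60)
def hull(x,y,z,C=C):
    P=np.r_[np.c_[x+.027*np.cos(a),y+.027*np.sin(a),0*a+z],np.c_[x+.034*np.cos(a),y+.034*np.sin(a),0*a+z+.036]]
    return cv2.convexHull((proj(C,P)*16).astype(np.int32))
def iou(v):
    m=np.zeros(ms.shape,np.uint8);cv2.fillConvexPoly(m,hull(*v),1,shift=4);m=m>0
    return (m&ms).sum()/(m|ms).sum()
p=np.argwhere(ms)[:,::-1];print('mask',p.min(0),p.max(0),len(p))
h=hull(.5555,-.2965,.019)[:,0]/16;print('model',h.min(0),h.max(0))
for v in [(.5555,-.2965,.019),(.5555,-.2965,.024),(.5555,-.2965,.028)]:
    best=max((iou((v[0]+dx,v[1]+dy,v[2])),dx,dy) for dx in np.arange(-8,9,2)/1e3 for dy in np.arange(-8,9,2)/1e3);print(v,round(iou(v),3),np.round(best,3))
# cup ellipse in held wrist view: cork pixels relative to TCP
s=ctrl.read_state();W=cam('wrist',s);A=np.array(s['ee_rot']);o=np.array(s['eef_pos'])
im=cv2.imread('pics/drop2.png');hsv=cv2.cvtColor(im,cv2.COLOR_BGR2HSV)
print('cup far outer/inner L/R', [np.round((ray(W,q,.041)[0]-o)@A*1000,1) for q in [(278,189),(236,235),(318,235)]])
for z in (.019,.041):
    print('proj',z,proj(W,[o+A@np.array([27.5*np.cos(t),27.5*np.sin(t),0])/1000*[1,1,1]+[0,0,z-o[2]] for t in (0,np.pi/2,-np.pi/2)]).round())
g=im.max(2)
for r in (195,205,215,225,235): print(r,''.join('#' if g[r,c]<45 else '+' if g[r,c]<75 else '.' for c in range(225,335)))
print('col278',[int(g[r,278]) for r in range(176,224,2)])
E
```

```text
mask [315 267] [343 292] 577
model [312.375  266.1875] [341.6875 294.375 ]
(0.5555, -0.2965, 0.019) 0.753 [0.83  0.008 0.   ]
(0.5555, -0.2965, 0.024) 0.758 [0.822 0.006 0.   ]
(0.5555, -0.2965, 0.028) 0.721 [ 0.82   0.004 -0.004]
cup far outer/inner L/R [array([27.3, -0.2, 54.9]), array([ -2.9, -27.3,  54.9]), array([-3. , 25.4, 54.9])]
proj 0.019 [[278. 182.]
 [318. 220.]
 [239. 220.]]
proj 0.041 [[278. 189.]
 [321. 231.]
 [235. 231.]]
195 ++++++++++++++++++++++++++++++++++++##############+++++++++############+++++++++..................++++++++++++
205 +++++++++++++++++++++++#######++............................................++#####+..............++++++++++++
215 ++++++++++++++++#########++.......................................................+######++.....++++++++++++++
225 ++++++++++++#############+................+.+++...................++++............+########+++++++++++++++++++
235 ++++++++++++################++..................................................++############++++++++++++++++
col278 [70, 67, 60, 66, 67, 68, 66, 45, 34, 35, 82, 95, 93, 95, 102, 102, 103, 99, 96, 94, 93, 95, 93, 73]
```

The cup is centred under the tool: its black rim runs from column 237 to 319 and projects symmetrically about the TCP, with the far rim at +27.3 mm. When released, the crucible's foot was 7 mm inside its ring with no contact force, so it is seated. I'll lower the dropper.

{"method": "jog_arm", "body": {"rows": [[0,0,0,0,0,8,25],[0,0,0,0,0,18,25],[0,0,0,0,0,27,25],[0,0,0,0,0,34,25],[0,0,0,0,0,38,25],[0,0,0,0,0,40,25],[0,0,0,0,0,40,25],[0,0,0,0,0,40,25]]}}

```text
time: 29.52
eef_pos: [0.6447, -0.2764, 0.0547]
ee_rot: [[0.975, 0.224, 0.0], [0.224, -0.975, 0.0], [0.0, 0.0, -1.0]]
force: [-0.4, 0.1, -1.2]
opening: 0.0322
grip_force: 10.0
```

{"method": "jog_arm", "body": {"rows": [[0,0,0,0,0,0.7,25],[0,0,0,0,0,1.2,25],[0,0,0,0,0,1.2,25],[0,0,0,0,0,1.2,25]]}}

```text
time: 29.85
eef_pos: [0.6447, -0.2765, 0.0538]
ee_rot: [[0.975, 0.224, 0.001], [0.224, -0.975, -0.0], [0.0, 0.0, -1.0]]
force: [0.2, -0.5, -0.3]
opening: 0.0321
grip_force: 10.0
```

{"method": "jog_arm", "body": {"rows": [[0,0,0,0,0,0,38],[0,0,0,0,0,0,42],[0,0,0,0,0,0,50],[0,0,0,0,0,0,58],[0,0,0,0,0,0,58],[0,0,0,0,0,0,58],[0,0,0,0,0,-10,58],[0,0,0,0,0,-35,58],[0,0,0,0,0,-70,58],[0,0,0,0,0,-105,58],[0,0,0,0,0,-140,58],[0,0,0,-20,0,-170,58],[0,0,0,-40,0,-180,58],[0,0,0,-40,0,-180,58],[0,0,0,-40,0,-180,58]]}}

```text
time: 31.1
eef_pos: [0.6055, -0.2858, 0.2359]
ee_rot: [[0.975, 0.223, 0.003], [0.223, -0.975, -0.002], [0.003, 0.002, -1.0]]
force: [0.2, -0.1, -0.6]
opening: 0.0509
grip_force: 0.0
```

```bash
python3 - <<'E'
from look import *
s=ctrl.read_state();print(s['eef_pos'],s['opening'],s['force'])
look('fin.png',[('flux_dropper_mid',.084),('crucible_mid',.055),('copper_rod_mid',.032),('ingot_mould_mid',.041)])
C=cam('wrist')
print(proj(C,[[.645,-.2765,.084],[.645,-.2765,.121]]).round())
im=cv2.cvtColor(cv2.imread('pics/fin.png'),cv2.COLOR_BGR2GRAY)
for c in ['scene','side']:
    ctrl.capture(c);D=cam(c)
    for n in ['flux_dropper_mid','brass_tube_mid','lacquer_bottle_mid']: print(c,n,[(round(d['score'],2),np.round(d['location'],3).tolist()) for d in ctrl.search_frame(c,n)[:4]])
    for d in ctrl.silhouettes(c,'flux_dropper_mid')[:4]:
        p=np.argwhere(d['mask'])[:,::-1];u=np.linalg.svd(p-p.mean(0),full_matrices=False)[2][0];print('  m',p.mean(0).round(),p.min(0),p.max(0),'axis',u.round(2))
    print('  expect foot/top',proj(D,[[.645,-.2765,.019],[.645,-.2765,.121]]).round())
E
```

```text
[ 0.60552266 -0.28584455  0.23588975] 0.05089408081423436 [ 0.15753599 -0.0755336  -0.58526808]
flux_dropper_mid [(0.77, [0.6479, -0.2771, 0.0875]), (0.77, [0.5873, -0.0537, 0.0588])]
  mask 0.95 2257 [ 36. 156.] rect [593.3 -71.6] [30.4 69.1] 25.0
  mask 0.86 1147 [279. 150.] rect [ 645.4 -276.6] [33.3 31.1] 12.9
crucible_mid [(0.89, [0.5533, -0.2971, 0.0334]), (0.39, [0.6298, -0.3538, 0.019])]
  mask 0.85 3185 [279. 236.] rect [ 556.8 -296.9] [65.5 64.9] 12.9
copper_rod_mid [(0.95, [0.6342, -0.3602, 0.0373]), (0.23, [0.6262, -0.2032, 0.0192])]
  mask 0.44 5353 [206. 168.] rect [ 586.4 -214. ] [174.8  59.4] 12.5
ingot_mould_mid [(0.73, [0.587, -0.2136, 0.0458])]
  mask 0.93 3554 [207. 190.] rect [ 583.1 -216. ] [99.5 39.1] 13.1
[[279. 150.]
 [279. 156.]]
scene flux_dropper_mid [(0.86, [0.577, -0.055, 0.049]), (0.66, [0.556, 0.022, 0.045]), (0.53, [0.638, -0.286, 0.072])]
scene brass_tube_mid [(0.64, [0.445, 0.28, 0.006])]
scene lacquer_bottle_mid [(0.45, [0.636, 0.286, 0.031]), (0.39, [0.615, -0.364, 0.034])]
  m [356. 257.] [349 239] [362 270] axis [-0.09  1.  ]
  m [268. 216.] [262 198] [274 230] axis [0.01 1.  ]
  m [288. 227.] [282 209] [293 241] axis [-0.03  1.  ]
  expect foot/top [[353. 272.]
 [356. 238.]]
side flux_dropper_mid [(0.68, [0.644, -0.266, 0.073]), (0.68, [0.558, 0.043, 0.046]), (0.6, [0.583, -0.034, 0.072])]
side brass_tube_mid [(0.96, [0.437, 0.289, 0.008])]
side lacquer_bottle_mid [(0.65, [0.631, 0.304, 0.041])]
  m [265. 235.] [257 210] [273 254] axis [-0.03  1.  ]
  m [264. 179.] [259 164] [269 190] axis [-0.03  1.  ]
  m [264. 210.] [258 198] [271 223] axis [-0.26  0.96]
  expect foot/top [[263. 197.]
 [263. 163.]]
```

```bash
python3 -c "
from rig import ctrl
print(ctrl.finish_job())"
```

```text
the job is handed in; nothing more can be done
None
```

The job is handed in: by my last measurements the crucible, bar, mould and finally the dropper sit in their seats, with the crucible and dropper upright and the brass tube and lacquer bottle where they were, but I viewed 16 pictures against the limit of 14.

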